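# Wedge the rocking kitchen scale level

## Robot

A 6-joint arm with a two-finger parallel gripper is mounted at the origin on a cart in front of the work surface, level with it; the furniture and walls round the work are solid. World frame = base frame: x ahead of the robot, y to its left, z up, the work surface at z = 0. Lengths are in m, angles in rad, forces in N, time in s.
With the tool pointing down it reaches from about 0.35 to 0.975 m from the base axis. Payload 7.1 kg.
Tool frame: the origin (TCP) lies at the very end of the fingers, on their centre line; the grasp point (between the pads) lies 19 mm behind it; z points along the fingers, x is the direction in which the jaws open and shut, and the axes are right-handed (so a half turn about z gives the same grasp; the last joint's range is limited). The gripper opens to 88 mm and grips with 3 to 60 N. Pads are 20 mm wide; open, the fingers measure 115 mm over their backs; the gripper's body (75 mm by 178 mm) begins 61 mm behind the grasp point.
Start: joints at [1.147, 0.423, 1.63, -0, 1.089, -0.019], TCP at [0.246, 0.574, 0.223] pointing down, gripper open.
Joint ranges: [-3, 3], [-0.9, 2.11], [0.09, 2.58], [-1.31, 4.45], [0.11, 2.69], [-2.54, 2.54]. Speed limits (rad/s): [2.39, 2.39, 3.01, 3.14, 3.14, 3.14].

## Interface

Orientations are given as a unit quaternion [x, y, z, w].
In Python, from cell import manip gives the robot as it stands.
- The arm moves only by the tool apply_moves, never from a script. Its argument "moves" is one flat list of numbers, 4 for each row, row after row: the shift along the tool's x, y, z in units of 0.1 m (1.0 is 0.1 m), then the turn about the tool's z in units of pi rad (1.0 is pi rad). A call has 1 to 20 rows; each row is the pose to reach, as a shift and turn from the pose commanded when the call began, along the tool's axes at that moment, turning the shorter way round; what a row does not reach only later rows make up. A row lasts 1/8 s, in which the tool goes at most 62.5 mm and 10.7 degrees, less where a joint would pass 70% of its speed; a pose out of reach is approached as far as the arm can. A call with a number of a shift or a turn outside -1 to 1 is refused whole. A call with a gripper value outside its range is refused whole. "hand" is the gripper command: -1 is fully open, 1 is shut, values between are in proportion, set as the call begins (left out, the last holds). The fingers move at their own pace and stop on an object; the grip force is fixed at half the most. Time passes only in rows, so rows that repeat a pose let the fingers close. It gives the time, the measured TCP pose, the force and the opening at its end, in the units of the state.
- manip.get_state(): the state, without advancing time (a new reading comes with each control period).
- manip.read_camera(name): name is "scene" or "top" or "wrist"; returns a dict with "img" (480x640x3 uint8, red, green, blue), "fx", "fy", "cx", "cy" (pixels), "rvec" (rotation vector, rad) and "tvec" (3), from world to camera coordinates, as OpenCV has them. Camera axes: x right, y down, z forward; pixel columns grow to the right and rows downward; lengths in m; the calibration is good to about 2 mm. A picture is of the moment at which its call begins. There is no depth.
- manip.finish_job(): hands the job in, once; it reports no verdict.
The state is a dict: "time": time; "qpos": joint angles; "joint_velocities": joint speeds; "joint_efforts": joint torques, N m; "tool_pos": TCP position; "eef_rot": TCP orientation; "contact_force": force on the tool from outside, world axes, zero at the start; "wrist_torque": the same for the moment, N m; "opening": finger opening in m.
Only numpy, scipy, OpenCV 4.12 (cv2) and the standard library are available. Lean on these libraries where they do the work, as an engineer would, in place of code of your own. Each camera call takes 0.05 s, during which the arm holds its last target. There are 200 camera calls.

## Task

The kitchen scale leans and rocks because its front left foot has lost its pad. Without picking anything up, push the wooden wedge along the worktop, thin end first, under that bare stud until the scale stands level; then press down with the fingertips on the scale's corner above the wedge to make sure that it stays level, and let go. Leave the scale in its place and do not disturb the things around.

Things in the scene. Friction and masses are not known exactly. Their poses are not given: they have to be found in the camera images.
- scale: loose grey kitchen scale, 1.4 to 2.4 kg, 220 (own x) x 200 (y) mm; underside 28, flat top 54 mm up when level; round steel platter 160 mm wide, 7 mm high, on top. Front (own -x, dark display) to the robot, own y to its left, z up. Feet at x +-85, y +-75 mm, three with round rubber pads; front left a bare stud. Origin: its middle, at the height of the pads' undersides
- bare_stud (a point): lowest point of the bare steel stud (20 mm across, domed end) under the scale's front left corner, 25 mm in from both edges, 10 mm shorter than the padded feet. As found, the scale leans about 0.1 rad onto it with about 2 to 3 N; level, it is 10 mm above the worktop
- stud_corner_top (a point): bare flat spot on the scale's top straight above the bare stud, 44 mm above point bare_stud: where to press
- wedge: loose plain wooden wedge lying left of the scale, about 80 g, 100 mm long (own x), 50 wide (y); sloping top, 2 mm high at the thin end (own +x), 22 mm at the upright back face (own -x). Starts 0.10 to 0.17 m from the stud, thin end roughly toward it. The stud is at 10 mm height when about 11 mm ahead of the wedge's middle. Origin: centre of the underside; z up
- timer: round kitchen timer, 69 mm across, 46 mm tall; a bystander, loose on the worktop, origin at the centre of its underside
- matchbox: matchbox, 38 x 56 x 16 mm; a bystander, loose on the worktop, origin at the centre of its underside
- garlic: garlic bulb, 60 mm; a bystander, loose on the worktop, origin at the centre of its underside
- espresso_cup: small cup with a handle, 62 x 83 x 50 mm; a bystander, loose on the worktop, origin at the centre of its underside
- spice_jar: spice jar with a screw lid, 46 mm across, 106 mm tall; a bystander, loose on the worktop, origin at the centre of its underside
- salt_box: round wooden salt box, 70 mm across, 58 mm tall; a bystander, loose on the worktop, origin at the centre of its underside

How it is judged:
By the outcome, as a careful person would: the job done as asked, in the order asked, and still so for the second after the job is handed in, with the robot touching nothing.
It also fails if it takes over 51 s, if anything falls off the work surface, if the arm or the gripper's body presses on something with over 40 N, if the wrist force passes 120 N, or if a joint passes its speed limit or range.

## Working session

There is one attempt and no reset: what is moved stays moved. The work goes in short steps, Python scripts to look and compute and a tool call to move; the robot and the scene stay as the last step left them, time stands still between calls to the robot, and variables do not carry over. Pictures are saved under pics/ and viewed, about 8 in all and at most 12, crops included, and the job is handed in when it is done.

Besides the shell and the picture viewer there is one more tool, called after "Call:" as a command line: name --argument value ..., lists and objects as JSON in quotes. apply_moves: Moves the arm, as the interface text tells. Shifts and turns lie within -1 to 1; 1 stands for 0.1 m of shift or pi rad of turn. Its arguments: {"type":"object","properties":{"moves":{"type":"array","items":{"type":"number","minimum":-1,"maximum":1}},"hand":{"type":"number"}},"required":["moves"]}

```bash
mkdir -p pics; cat > h.py <<'E'
import numpy as np,cv2
from cell import manip
def cam(n,save=None):
    c=manip.read_camera(n)
    if save: cv2.imwrite('pics/'+save,cv2.cvtColor(c['img'],cv2.COLOR_RGB2BGR))
    return c
def ray(c,u,v):
    R=cv2.Rodrigues(np.array(c['rvec'],float))[0];t=np.array(c['tvec'],float).ravel()
    d=R.T@np.array([(u-c['cx'])/c['fx'],(v-c['cy'])/c['fy'],1]);return -R.T@t,d/np.linalg.norm(d)
def onz(c,u,v,z):
    o,d=ray(c,u,v);return o+d*(z-o[2])/d[2]
def proj(c,P):
    R=cv2.Rodrigues(np.array(c['rvec'],float))[0];p=R@np.array(P,float)+np.array(c['tvec'],float).ravel()
    return c['fx']*p[0]/p[2]+c['cx'],c['fy']*p[1]/p[2]+c['cy']
def tri(c1,p1,c2,p2):
    o1,d1=ray(c1,*p1);o2,d2=ray(c2,*p2)
    s=np.linalg.lstsq(np.c_[d1,-d2],o2-o1,rcond=None)[0];a=o1+s[0]*d1;b=o2+s[1]*d2
    return (a+b)/2,np.linalg.norm(a-b)
E
python3 - <<'E'
from h import *
s=manip.get_state();print(s)
import pickle
d={}
for n in('scene','top','wrist'):
    c=cam(n,n+'0.png');d[n]=c;print(n,ray(c,320,240))
pickle.dump(d,open('c0.pkl','wb'))
E
```

```text
{'time': 0.0, 'qpos': array([ 1.14700382e+00,  4.23802814e-01,  1.63068940e+00, -1.42462328e-06,
        1.08857906e+00, -1.89832875e-02]), 'joint_velocities': array([ 0.00060343,  0.00014324, -0.00204909, -0.00055621, -0.0015946 ,
        0.00119183]), 'joint_efforts': array([ 5.93441528e-04, -5.44647467e+01, -2.73659277e+01,  6.42947154e-02,
        2.27014540e-02, -1.35775617e-04]), 'tool_pos': array([0.24589332, 0.57399924, 0.22192567]), 'eef_rot': array([ 8.34817956e-01,  5.50525597e-01, -6.24464471e-04,  3.95751585e-04]), 'contact_force': array([ 0.16828794, -0.13265768,  0.18989483]), 'wrist_torque': array([ 0.01167624,  0.01645834, -0.02671136]), 'opening': 0.08768097491154214}
scene (array([1.68295584, 0.31107676, 0.84442006]), array([-0.79012715, -0.24389674, -0.5623286 ]))
top (array([ 0.47409764, -0.04532575,  1.04125131]), array([ 0.08103902,  0.00863504, -0.99667352]))
wrist (array([0.18572587, 0.59991637, 0.38460078]), array([ 0.23069793, -0.09998132, -0.9678751 ]))
```

View pics/top0.png

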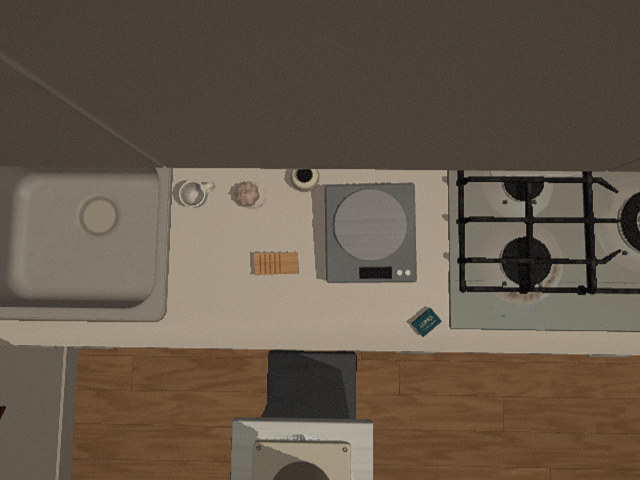

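View pics/scene0.png

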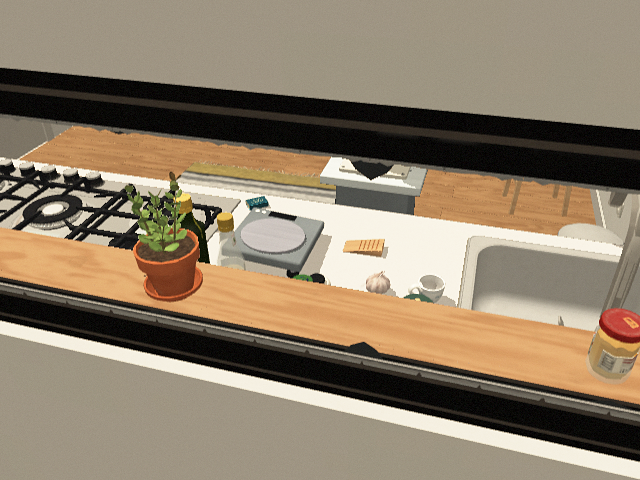

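The top view shows the wedge at about (276,263), with its thin end to the right. The scale is at (326–415, 184–282), so the stud is near (337,271). The scene view shows the same layout from behind.

```bash
python3 - <<'E'
from h import *
import pickle
d=pickle.load(open('c0.pkl','rb'))
for n,roi in(('top',(200,230,330,300)),('scene',(335,230,395,262))):
    c=d[n];im=c['img'];x0,y0,x1,y1=roi
    hsv=cv2.cvtColor(im,cv2.COLOR_RGB2HSV)
    m=np.zeros(im.shape[:2],np.uint8);m[y0:y1,x0:x1]=((hsv[...,1]>90)&(hsv[...,2]>60)&(hsv[...,0]<25))[y0:y1,x0:x1]*255
    cn=max(cv2.findContours(m,0,2)[0],key=cv2.contourArea)
    ap=cv2.approxPolyDP(cn,3,True)[:,0]
    print(n,cv2.contourArea(cn),cv2.minAreaRect(cn))
    for p in ap: print(p,onz(c,*p,0).round(4),onz(c,*p,.022).round(4))
c=d['top'];im=c['img'];hsv=cv2.cvtColor(im,cv2.COLOR_RGB2HSV)
g=im.astype(int).sum(2)/3
m=np.zeros(g.shape,np.uint8);m[170:300,312:440]=(g<150)[170:300,312:440]*255
cn=max(cv2.findContours(m,0,2)[0],key=cv2.contourArea)
print('scale',cv2.minAreaRect(cn))
for p in cv2.approxPolyDP(cn,4,True)[:,0]: print(p,onz(c,*p,.042).round(4),onz(c,*p,.054).round(4))
A=cv2.resize(d['top']['img'][165:345,160:450],None,fx=2.75,fy=2.75,interpolation=2)
B=cv2.resize(d['scene']['img'][190:310,200:460],None,fx=3,fy=2.8*1.07,interpolation=2)
cv2.imwrite('pics/a.png',A[...,::-1]);cv2.imwrite('pics/b.png',B[...,::-1])
E
```

```text
top 891.5 ((275.5, 263.0), (22.0, 43.0), 90.0)
[254 253] [0.5264 0.1175 0.    ] [0.5253 0.1141 0.022 ]
[255 274] [0.4776 0.1139 0.    ] [0.4775 0.1106 0.022 ]
[297 273] [0.4812 0.0162 0.    ] [0.481  0.0149 0.022 ]
[297 252] [0.53  0.017 0.   ] [0.5288 0.0157 0.022 ]
scene 500.5 ((363.4377136230469, 245.14404296875), (39.53467559814453, 17.245223999023438), 7.4314093589782715)
[384 240] [0.4517 0.1066 0.    ] [0.4838 0.1119 0.022 ]
[346 241] [0.4828 0.0118 0.    ] [0.514  0.0196 0.022 ]
[343 251] [0.5286 0.0157 0.    ] [0.5587 0.0234 0.022 ]
[380 256] [0.5248 0.111  0.    ] [0.555  0.1162 0.022 ]
scale ((375.4999694824219, 226.49996948242188), (126.99998474121094, 112.99998474121094), -0.0)
[316 170] [ 0.7151 -0.0256  0.042 ] [ 0.7122 -0.0258  0.054 ]
[316 280] [ 0.4659 -0.0289  0.042 ] [ 0.466  -0.0291  0.054 ]
[415 282] [ 0.4644 -0.2484  0.042 ] [ 0.4646 -0.246   0.054 ]
[415 211] [ 0.6233 -0.2496  0.042 ] [ 0.6216 -0.2471  0.054 ]
[427 210] [ 0.6259 -0.2765  0.042 ] [ 0.6241 -0.2737  0.054 ]
[422 206] [ 0.6349 -0.2654  0.042 ] [ 0.6329 -0.2627  0.054 ]
[427 199] [ 0.6509 -0.2767  0.042 ] [ 0.6488 -0.274   0.054 ]
[439 201] [ 0.6467 -0.3036  0.042 ] [ 0.6446 -0.3005  0.054 ]
[426 198] [ 0.6532 -0.2745  0.042 ] [ 0.6511 -0.2718  0.054 ]
[436 188] [ 0.6763 -0.2972  0.042 ] [ 0.6739 -0.2942  0.054 ]
[438 198] [ 0.6535 -0.3015  0.042 ] [ 0.6513 -0.2984  0.054 ]
[439 174] [ 0.7086 -0.3044  0.042 ] [ 0.7057 -0.3013  0.054 ]
[425 174] [ 0.7082 -0.2728  0.042 ] [ 0.7054 -0.27    0.054 ]
[439 170] [ 0.7178 -0.3045  0.042 ] [ 0.7149 -0.3014  0.054 ]
[375 170] [ 0.7164 -0.1597  0.042 ] [ 0.7135 -0.1583  0.054 ]
[369 177] [ 0.7001 -0.1461  0.042 ] [ 0.6974 -0.1449  0.054 ]
[367 170] [ 0.7162 -0.1415  0.042 ] [ 0.7133 -0.1404  0.054 ]
```

View pics/a.png

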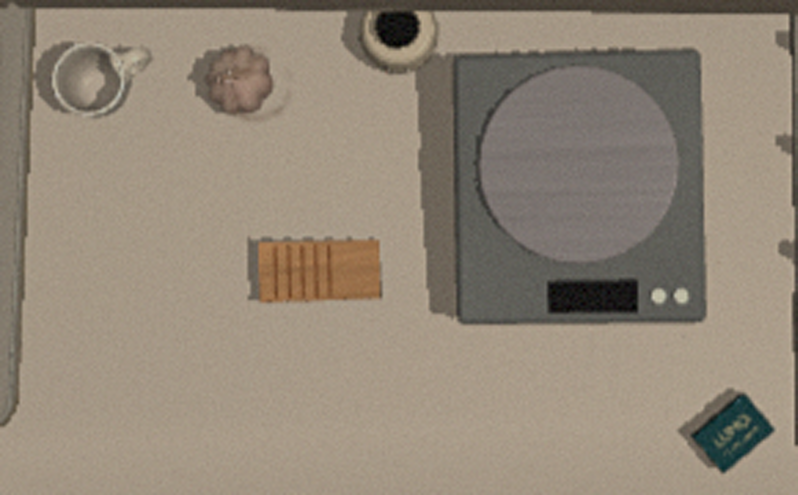

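View pics/b.png

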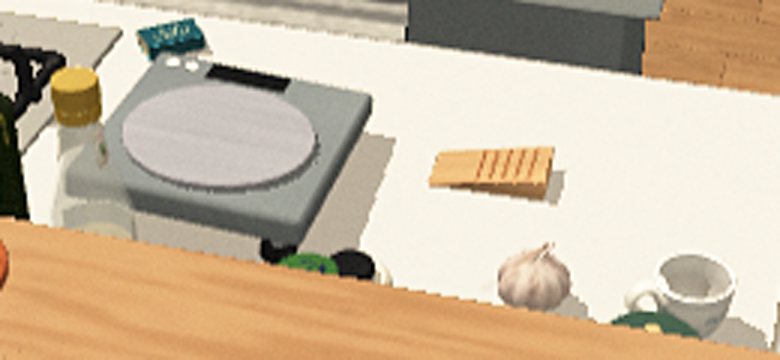

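The crops give scale top corners at FL (460,322), FR (704,319), RL (457,57) and RR (698,51). The wedge back edge is at x=259 and its thin end at x=380. In the scene crop FL is at (371,98).

```bash
python3 - <<'E'
from h import *
import pickle
d=pickle.load(open('c0.pkl','rb'));t,s=d['top'],d['scene']
T=lambda u,v:((u+.5)/2.75+160-.5,(v+.5)/2.75+165-.5)
S=lambda u,v:((u+.5)/3+200-.5,(v+.5)/2.996+190-.5)
print('FL',tri(t,T(460,320),s,S(371,98)))
print('RL',tri(t,T(457,57),s,S(300,222)))
FL,FR,RL,RR=T(460,321),T(704,319),T(457,57),T(698,51)
P={}
for n,p,z in(('FL',FL,.042),('FR',FR,.054),('RL',RL,.054),('RR',RR,.066)):
    P[n]=onz(t,*p,z);print(n,P[n].round(4))
mid=sum(P.values())/4
ex=(P['RL']+P['RR']-P['FL']-P['FR'])[:2];ey=(P['FL']+P['RL']-P['FR']-P['RR'])[:2]
print('sizes',np.linalg.norm(ex)/2,np.linalg.norm(ey)/2,'yaw',np.arctan2(ex[1],ex[0]),np.arctan2(-ey[0],ey[1]))
print('mid',mid)
for n,p,z in(('thinL',T(379,240),.002),('thinR',T(380,299),.002),('backL',T(259,241),.022),('backR',T(259,301),.022)): print(n,onz(t,*p,z).round(4))
print('thin tri',tri(t,T(380,299),s,S(436,150)),'back tri',tri(t,T(259,301),s,S(553,148)), tri(t,T(259,241),s,S(548,168)))
q=manip.get_state();print('time',q['time'])
E
```

```text
FL (array([ 0.46414457, -0.05419836,  0.03515766]), np.float64(0.0018148016515640386))
RL (array([ 0.67762472, -0.04894285,  0.05323426]), np.float64(0.0011577444370546792))
FL [ 0.4632 -0.0533  0.042 ]
FR [ 0.4675 -0.2475  0.054 ]
RL [ 0.6773 -0.0484  0.054 ]
RR [ 0.6816 -0.2418  0.066 ]
sizes 0.2142301937628057 0.19386834447754003 yaw 0.024691161310265594 0.0223458699810759
mid [ 0.57238662 -0.14774546  0.054     ]
thinL [0.53   0.0157 0.002 ]
thinR [0.4803 0.014  0.002 ]
backL [0.5269 0.1144 0.022 ]
backR [0.4772 0.1131 0.022 ]
thin tri (array([0.48101768, 0.01136953, 0.00295241]), np.float64(0.005442514247338112)) back tri (array([0.47753176, 0.1120184 , 0.02099492]), np.float64(0.0026279695299228525)) (array([0.52599232, 0.11416952, 0.032646  ]), np.float64(0.002839618715074381))
time 0.15
```

Call:
apply_moves --moves '[-0.3, 0.3, 0, 0.055, -0.6, 0.6, 0, 0.11, -1, 1, 0, 0.165, -1, 1, 0, 0.22, -1, 1, 0, 0.275, -1, 1, 0, 0.33, -1, 1, 0, 0.371, -1, 1, 0, 0.371]' --hand -1

```text
time: 1.15
tool_pos: [0.2986, 0.443, 0.2225]
eef_rot: [1.0, 0.001, -0.0, 0.0]
contact_force: [-0.5, 0.5, -0.2]
opening: 0.088
```

Call:
apply_moves --moves '[0.4, 0.4, 0, 0, 0.8, 0.8, 0, 0, 1, 1, 0, 0, 1, 1, 0, 0]'

```text
time: 1.65
tool_pos: [0.3997, 0.3421, 0.2226]
eef_rot: [1.0, -0.0, -0.0, 0.0]
contact_force: [-0.0, 0.1, -0.3]
opening: 0.0876
```

Call:
apply_moves --moves '[0.4, 0.4, 0, 0, 0.8, 0.8, 0, 0, 0.9, 1, 0, 0, 0.9, 1, 0, 0]'

```text
time: 2.15
tool_pos: [0.4887, 0.243, 0.2225]
eef_rot: [1.0, 0.0, -0.0, 0.0]
contact_force: [-0.5, 0.9, 0.4]
opening: 0.0878
```

Call:
apply_moves --moves '[0, 0.5, 0, 0, 0, 1, 0, 0, 0, 1, 0, 0, 0, 1, 0, 0]'

```text
time: 2.65
tool_pos: [0.4886, 0.1447, 0.2228]
eef_rot: [1.0, 0.001, 0.0, -0.0]
contact_force: [0.4, -0.3, 0.4]
opening: 0.0877
```

```bash
python3 - <<'E'
from h import *
import pickle
c=cam('wrist','w1.png');pickle.dump(c,open('w1.pkl','wb'))
print(ray(c,320,240),proj(c,(.489,-.078,0)),proj(c,(.5036,.0643,0)))
E
```

```text
(array([0.48800715, 0.20971931, 0.38550691]), array([ 0.00184455, -0.24991814, -0.96826521])) (np.float64(319.9614301456268), np.float64(377.06127331271136)) (np.float64(332.04281406023216), np.float64(276.23552846094736))
```

View pics/w1.png

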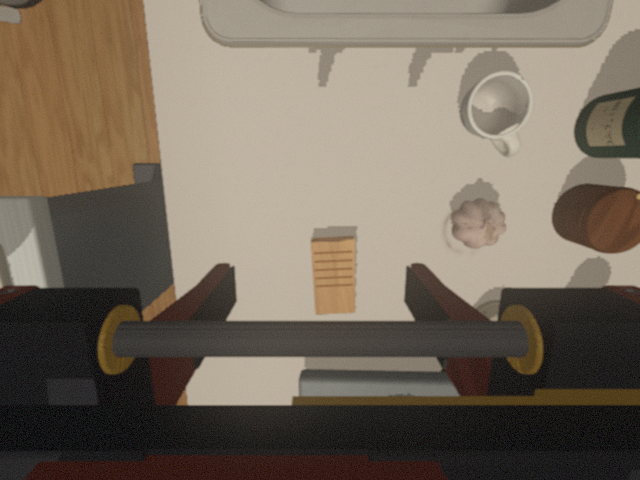

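The wrist view shows the wedge at (311–355, 240–314), nearly aligned with y, and the scale's left edge at row 370 with its front corner at (300,372). Both agree with my positions. The wedge centreline is about 15 mm too far in +x, so I'll straddle it and nudge it sideways first.

Call:
apply_moves --moves '[0.04, 0.4, 0.4, 0, 0.04, 0.7, 0.8, 0, 0.04, 0.7, 1, 0, 0.04, 0.7, 1, 0]'

```text
time: 3.2
tool_pos: [0.4919, 0.0743, 0.1213]
eef_rot: [1.0, 0.001, -0.002, 0.0]
contact_force: [-0.0, -0.8, 0.5]
opening: 0.0876
```

Call:
apply_moves --moves '[0, 0, 0.3, 0, 0, 0, 0.6, 0, 0, 0, 0.9, 0, 0, 0, 1, 0, 0, 0, 1, 0]'

```text
time: 3.82
tool_pos: [0.4932, 0.074, 0.0231]
eef_rot: [1.0, 0.001, 0.0, -0.0]
contact_force: [-0.3, 0.2, 0.2]
opening: 0.0877
```

Call:
apply_moves --moves '[0, 0, 0.05, 0, 0, 0, 0.1, 0, 0, 0, 0.15, 0, 0, 0, 0.15, 0]'

```text
time: 4.32
tool_pos: [0.4926, 0.0732, 0.0074]
eef_rot: [1.0, 0.0, -0.0, 0.0]
contact_force: [-0.5, 0.6, 0.1]
opening: 0.0876
```

Call:
apply_moves --moves '[-0.03, 0, 0, 0, -0.06, 0, 0, 0, -0.09, 0, 0, 0, -0.12, 0, 0, 0, -0.15, 0, 0, 0, -0.18, 0, 0, 0, -0.21, 0, 0, 0, -0.225, 0, 0, 0, -0.225, 0, 0, 0]'

```text
time: 5.45
tool_pos: [0.4701, 0.0732, 0.0077]
eef_rot: [1.0, 0.0, -0.0, 0.0]
contact_force: [-0.2, 0.5, -0.6]
opening: 0.0876
```

Call:
apply_moves --moves '[0.08, 0, 0, 0, 0.12, 0, 0, 0, 0.12, 0, -0.3, 0, 0.12, 0, -0.7, 0, 0.2, -0.3, -0.7, 0, 0.2, -0.7, -0.7, 0, 0.2, -0.7, -0.7, 0]'

```text
time: 6.32
tool_pos: [0.4909, 0.1451, 0.0779]
eef_rot: [1.0, 0.002, 0.001, -0.0]
contact_force: [0.5, 0.3, -0.9]
opening: 0.0881
```

```bash
cat > w.py <<'E'
from h import *
import sys
def hsvmask(c,roi):
    x0,y0,x1,y1=roi;hsv=cv2.cvtColor(c['img'],cv2.COLOR_RGB2HSV)
    m=np.zeros(hsv.shape[:2],np.uint8);m[y0:y1,x0:x1]=((hsv[...,1]>90)&(hsv[...,2]>60)&(hsv[...,0]<25))[y0:y1,x0:x1]*255
    return m
c=cam('top',sys.argv[1]+'.png');m=hsvmask(c,(235,230,340,300))
ys,xs=np.nonzero(m);print(xs.min(),xs.max(),ys.min(),ys.max(),len(xs))
print('approx back',onz(c,xs.min()-.5,263,.022),'thin',onz(c,xs.max()+.5,263,.002))
for col in np.linspace(xs.min()+3,xs.max()-3,5).astype(int):
    r=ys[xs==col];z=.022-.02*(col-xs.min())/(xs.max()-xs.min())
    a=onz(c,col,r.min()-.5,z);b=onz(c,col,r.max()+.5,z);print(col,r.min(),r.max(),((a+b)/2).round(4),round(a[0]-b[0],4))
x0,y0,x1,y1=235,165,445,345
cv2.imwrite('pics/%sc.png'%sys.argv[1],cv2.resize(c['img'][y0:y1,x0:x1,::-1],None,fx=3.3,fy=3.3,interpolation=2))
E
python3 w.py t2
```

```text
237 297 230 281 960
approx back [0.50200044 0.15355681 0.022     ] thin [0.50435357 0.01529825 0.002     ]
240 244 244 [0.5457 0.147  0.021 ] 0.0023
253 262 280 [0.4844 0.1161 0.0167] 0.0434
267 259 280 [0.4883 0.0847 0.012 ] 0.0505
280 260 280 [0.4876 0.0551 0.0077] 0.0483
294 260 281 [0.4869 0.0231 0.003 ] 0.0508
```

Call:
apply_moves --moves '[-0.02, 0, 0, 0, -0.02, 0, 0.3, 0, -0.02, 0, 0.5, 0, -0.02, 0, 0.6, 0, -0.02, 0, 0.7, 0, -0.02, 0, 0.7, 0]' --hand 0.545

```text
time: 7.12
tool_pos: [0.4881, 0.1429, 0.0073]
eef_rot: [1.0, 0.0, -0.0, 0.0]
contact_force: [0.2, -0.7, -0.2]
opening: 0.0313
```

Call:
apply_moves --moves '[0, 0.1, 0, 0, 0, 0.15, 0, 0, 0, 0.2, 0, 0, 0, 0.25, 0, 0, 0, 0.3, 0, 0, 0, 0.36, 0, 0, 0, 0.42, 0, 0, 0, 0.48, 0, 0, 0, 0.54, 0, 0, 0, 0.6, 0, 0, 0, 0.65, 0, 0, 0, 0.7, 0, 0, 0, 0.7, 0, 0]'

```text
time: 8.75
tool_pos: [0.4883, 0.0729, 0.0076]
eef_rot: [1.0, -0.0, -0.0, 0.0]
contact_force: [0.0, -0.1, 0.2]
opening: 0.0198
```

```bash
python3 w.py t3
```

```text
284 321 234 281 655
approx back [0.50336553 0.04607937 0.022     ] thin [ 0.50506191 -0.04047161  0.002     ]Traceback (most recent call last):
  File "w.py", line 12, in <module>
    a=onz(c,col,r.min()-.5,z);b=onz(c,col,r.max()+.5,z);print(col,r.min(),r.max(),((a+b)/2).round(4),round(a[0]-b[0],4))
                ~~~~~^^
    return umr_minimum(a, axis, None, out, keepdims, initial, where)
ValueError: zero-size array to reduction operation minimum which has no identity
```

```bash
python3 - <<'E'
import cv2
i=cv2.imread('pics/t3.png');cv2.imwrite('pics/t3c.png',cv2.resize(i[220:310,240:360],None,fx=6,fy=6,interpolation=2))
E
```

```text
(no output)
```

View pics/t3c.png

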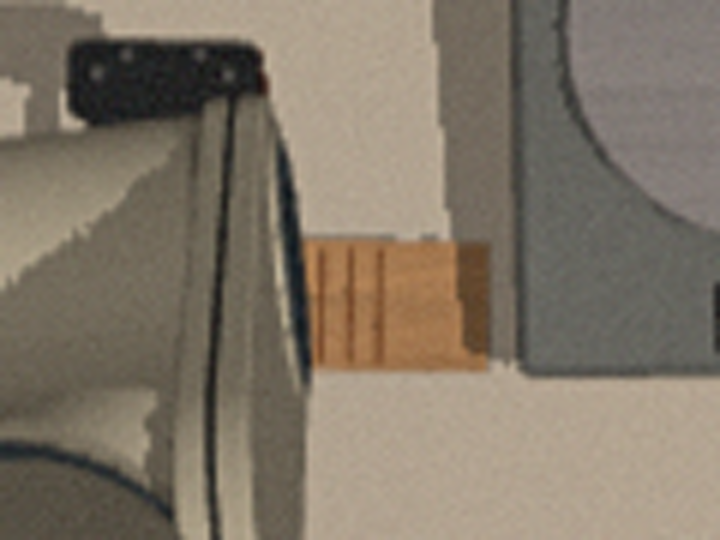

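The wedge is straight, with its thin end at u≈321.6 and its centreline at row 271. The scale's left edge is at u≈326.7 and the stud row is about 271, so I push on.

Call:
apply_moves --moves '[0, 0.05, 0, 0, 0, 0.1, 0, 0, 0, 0.15, 0, 0, 0, 0.2, 0, 0, 0, 0.25, 0, 0, 0, 0.3, 0, 0, 0, 0.35, 0, 0]'

```text
time: 9.68
tool_pos: [0.4884, 0.0382, 0.0077]
eef_rot: [1.0, 0.0, 0.0, -0.0]
contact_force: [0.3, 4.7, 0.0]
opening: 0.0201
```

Call:
apply_moves --moves '[0, 0.03, 0, 0, 0, 0.06, 0, 0, 0, 0.09, 0, 0, 0, 0.12, 0, 0]'

```text
time: 10.18
tool_pos: [0.4883, 0.0261, 0.0077]
eef_rot: [1.0, 0.0, 0.0, -0.0]
contact_force: [-0.6, 4.1, 0.0]
opening: 0.0196
```

Call:
apply_moves --moves '[0, 0.03, 0, 0, 0, 0.06, 0, 0, 0, 0.09, 0, 0, 0, 0.12, 0, 0]'

```text
time: 10.68
tool_pos: [0.4883, 0.0141, 0.0077]
eef_rot: [1.0, 0.0, -0.0, 0.0]
contact_force: [0.7, 2.6, -1.0]
opening: 0.02
```

```bash
cat > lv.py <<'E'
from h import *
import sys
c=cam('top',sys.argv[1]+'.png');s=cam('scene',sys.argv[1]+'s.png')
print(manip.get_state()['contact_force'].round(2),manip.get_state()['tool_pos'].round(4))
A=cv2.resize(c['img'][170:300,305:430,::-1],None,fx=3.2,fy=4,interpolation=2)
B=cv2.resize(s['img'][200:290,225:345,::-1],None,fx=3.3,fy=5.78,interpolation=2)[:520]
cv2.imwrite('pics/%sc.png'%sys.argv[1],np.hstack([A,B]))
E
python3 lv.py l1
```

```text
[ 0.48 -0.46 -0.2 ] [0.4884 0.0138 0.0077]
```

View pics/l1c.png

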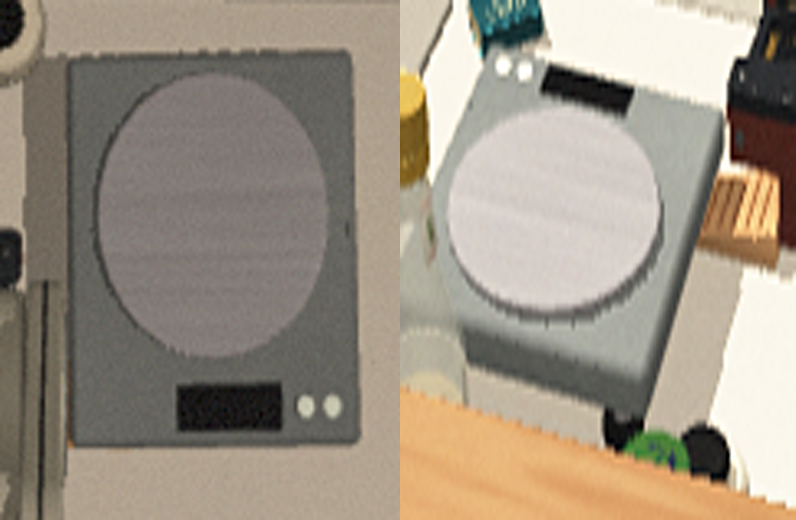

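The scale hasn't shifted: its left edge is still at u≈326. It is still leaning. I'll continue in small steps and watch for the rise in force that means all four feet are bearing.

Call:
apply_moves --moves '[0, 0.02, 0, 0, 0, 0.04, 0, 0, 0, 0.06, 0, 0, 0, 0.08, 0, 0]'

```text
time: 11.28
tool_pos: [0.4883, 0.0062, 0.0077]
eef_rot: [1.0, 0.0, -0.0, -0.0]
contact_force: [0.8, 3.1, -1.6]
opening: 0.02
```

Call:
apply_moves --moves '[0, 0.02, 0, 0, 0, 0.04, 0, 0]'

```text
time: 11.52
tool_pos: [0.4884, 0.0022, 0.0077]
eef_rot: [1.0, 0.0, 0.0, -0.0]
contact_force: [-0.1, 2.8, 0.2]
opening: 0.0202
```

Call:
apply_moves --moves '[0, 0.02, 0, 0, 0, 0.03, 0, 0]'

```text
time: 11.78
tool_pos: [0.4884, -0.0009, 0.0077]
eef_rot: [1.0, 0.0, -0.0, -0.0]
contact_force: [0.3, 3.3, 0.3]
opening: 0.0197
```

```bash
cat > m.py <<'E'
# pose of scale from platter-free features: display corners + outline corners, compared between pictures
from h import *
import sys,pickle
def dots(img,roi):
    x0,y0,x1,y1=roi;g=img[y0:y1,x0:x1].astype(float).mean(2);return g
d=pickle.load(open('c0.pkl','rb'))
for n in('top','scene'):
    c=manip.read_camera(n);a=cv2.cvtColor(d[n]['img'],cv2.COLOR_RGB2GRAY).astype(np.float32);b=cv2.cvtColor(c['img'],cv2.COLOR_RGB2GRAY).astype(np.float32)
    P={'display/FR':(.482,-.18,.054),'FL':(.468,-.06,.045),'FR':(.468,-.243,.054),'RL':(.675,-.05,.054),'RR':(.68,-.24,.066),'table':(.436,-.28,.016)}
    for k,p in P.items():
        u,v=map(int,proj(d[n],p))
        w=np.outer(np.hanning(22),np.hanning(22)).astype(np.float32)
        A=a[v-11:v+11,u-11:u+11];B=b[v-11:v+11,u-11:u+11]
        if A.shape==(22,22): print(n,k,(u,v),np.round(cv2.phaseCorrelate(A,B,w),2))
E
python3 m.py
```

```text
Traceback (most recent call last):
  File "m.py", line 14, in <module>
    if A.shape==(22,22): print(n,k,(u,v),np.round(cv2.phaseCorrelate(A,B,w),2))
                                         ~~~~~~~~^^^^^^^^^^^^^^^^^^^^^^^^^^^^^
ValueError: setting an array element with a sequence. The requested array has an inhomogeneous shape after 1 dimensions. The detected shape was (2,) + inhomogeneous part.
```

```bash
sed -i 's/np.round(cv2.phaseCorrelate(A,B,w),2)/np.round(cv2.phaseCorrelate(A,B,w)[0],2)/' m.py; python3 m.py
```

```text
top display/FR (384, 273) [ 0.54 -1.92]
top FL (330, 279) [ 8.47 -5.67]
top FR (413, 280) [ 0.69 -1.53]
top RL (326, 186) [ 1.26 -0.82]
top RR (412, 183) [0.55 0.29]
top table (426, 294) [0.22 0.03]
scene display/FR (276, 213) [-1.42  0.  ]
scene FL (321, 219) [-4.   -3.43]
scene FR (255, 207) [-0.56  1.04]
scene RL (299, 262) [-1.23 -0.13]
scene RR (223, 247) [-0.26 -0.64]
scene table (248, 211) [-0.51 -0.33]
```

Call:
apply_moves --moves '[0, 0.01, 0, 0, 0, 0.02, 0, 0]'

```text
time: 12.18
tool_pos: [0.4884, -0.0027, 0.0077]
eef_rot: [1.0, 0.0, 0.0, -0.0]
contact_force: [0.3, 3.5, -0.4]
opening: 0.0198
```

Call:
apply_moves --moves '[0, 0.01, 0, 0, 0, 0.02, 0, 0]'

```text
time: 12.42
tool_pos: [0.4883, -0.0047, 0.0077]
eef_rot: [1.0, 0.0, -0.0, -0.0]
contact_force: [0.1, 4.6, -0.3]
opening: 0.0199
```

```bash
python3 m.py
```

```text
top display/FR (384, 273) [-3.04 -0.42]
top FL (330, 279) [-3.34 -1.44]
top FR (413, 280) [ 0.84 -1.31]
top RL (326, 186) [ 4.01 -0.66]
top RR (412, 183) [0.47 0.06]
top table (426, 294) [-0.29  0.27]
scene display/FR (276, 213) [ 4.65 -0.92]
scene FL (321, 219) [ 2.35 -2.71]
scene FR (255, 207) [-0.63  1.06]
scene RL (299, 262) [-1.31  0.39]
scene RR (223, 247) [-0.51 -0.54]
scene table (248, 211) [-0.53 -0.28]
```

Call:
apply_moves --moves '[0, 0.01, 0, 0, 0, 0.015, 0, 0]'

```text
time: 12.78
tool_pos: [0.4883, -0.0062, 0.0077]
eef_rot: [1.0, 0.0, -0.0, -0.0]
contact_force: [-0.8, 5.1, -0.1]
opening: 0.0198
```

Call:
apply_moves --moves '[0, 0.01, 0, 0, 0, 0.015, 0, 0]'

```text
time: 13.02
tool_pos: [0.4883, -0.0072, 0.0077]
eef_rot: [1.0, 0.0, -0.0, -0.0]
contact_force: [0.4, 11.4, 0.2]
opening: 0.0198
```

```bash
cat > lev.py <<'E'
# edges of the scale's top in scene+top by sub-pixel gradient peaks; corners by crossing lines, heights by triangulation
from h import *
import pickle,sys
def edge(c,p,q,near=5,sgn=None):
    g=cv2.GaussianBlur(cv2.cvtColor(c['img'],cv2.COLOR_RGB2GRAY).astype(np.float32),(0,0),.8)
    p,q=np.array(p,float),np.array(q,float);t=(q-p)/np.linalg.norm(q-p);n=np.array([-t[1],t[0]])
    S=np.arange(-near,near+.01,.1);pts=[]
    for a in np.linspace(.12,.88,50):
        m=p+a*(q-p);L=m+S[:,None]*n
        v=cv2.remap(g,L[:,0].astype(np.float32)[None],L[:,1].astype(np.float32)[None],1)[0]
        G=np.abs(np.gradient(v));pts.append(m+n*S[G.argmax()])
    pts=np.array(pts)
    f=cv2.fitLine(pts.astype(np.float32),cv2.DIST_HUBER,0,.3,.01).ravel()
    nn=np.array([-f[1],f[0]]);return np.array([*nn,-nn@f[2:]])
def corners(c,P):
    e=[edge(c,P[i],P[(i+1)%4]) for i in range(4)]
    r=[]
    for i in range(4):
        x=np.cross(e[i-1],e[i]);r.append(x[:2]/x[2])
    return r
def run(t,s):
    Pt=[(327.3,282),(416,281),(413.8,183.5),(326.2,185.7)]  # FL FR RR RL
    X=corners(t,Pt);Z=[]
    for i,p in enumerate(X): print('FL FR RR RL'.split()[i],p.round(2),onz(t,*p,.054).round(4))
d=pickle.load(open('c0.pkl','rb'));run(d['top'],0)
t=cam('top','l5.png');run(t,0)
E
python3 lev.py; python3 lv.py l5
```

```text
FL [324.65 282.41] [ 0.461  -0.0482  0.054 ]
FR [416.72 282.3 ] [ 0.464  -0.2497  0.054 ]
RR [414.21 181.91] [ 0.6872 -0.2458  0.054 ]
RL [324.46 183.86] [ 0.6808 -0.0452  0.054 ]
FL [332.71 281.67] [ 0.4629 -0.0658  0.054 ]
FR [417.74 279.7 ] [ 0.4697 -0.252   0.054 ]
RR [414.89 181.07] [ 0.6891 -0.2474  0.054 ]
RL [322.3  183.18] [ 0.6823 -0.0403  0.054 ]
[0.32 8.73 0.2 ] [ 0.4883 -0.0072  0.0077]
```

View pics/l5c.png

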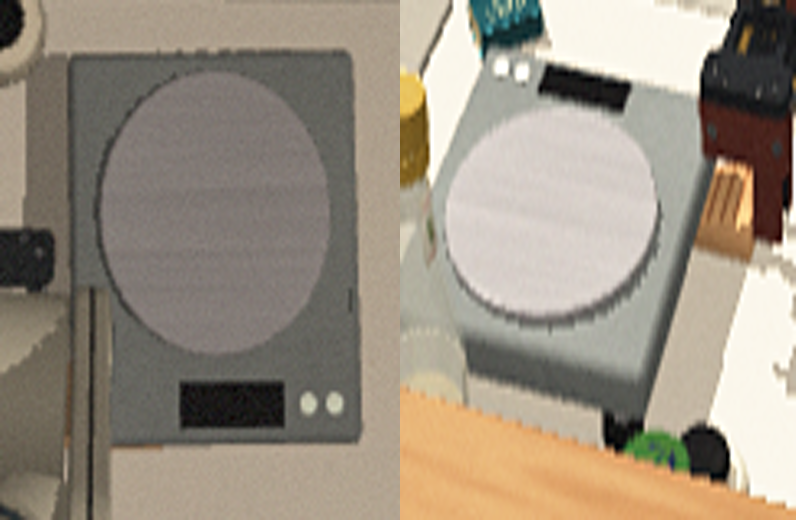

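The pushing force jumped from 3–5 N to 11 N at TCP y=-0.007, where I expected level (-0.005), so all four feet now bear. The picture shows the scale in place: its left edge is still at u≈326 and the platter edge looks even. Now I back off and look.

Call:
apply_moves --moves '[0, -0.03, 0, 0, 0, -0.1, 0, 0, 0, -0.25, 0, 0, 0, -0.35, -0.2, 0, 0, -0.4, -0.8, 0, 0, -0.4, -1, 0, 0, -0.4, -1, 0]' --hand 0.545

```text
time: 14.05
tool_pos: [0.4895, 0.033, 0.1091]
eef_rot: [1.0, 0.001, 0.002, -0.0]
contact_force: [0.2, -0.6, -0.5]
opening: 0.02
```

Call:
apply_moves --moves '[0, -0.5, -0.2, 0, 0, -1, -0.4, 0, 0, -1, -0.4, 0, 0, -1, -0.4, 0]' --hand 1

```text
time: 14.55
tool_pos: [0.4872, 0.1321, 0.1463]
eef_rot: [1.0, 0.001, -0.001, 0.0]
contact_force: [-0.4, -0.3, -0.0]
opening: 0.0006
```

```bash
python3 lev.py; python3 - <<'E'
from h import *
t=cam('top','r1.png');s=cam('scene','r1s.png')
A=cv2.resize(t['img'][170:300,290:430,::-1],None,fx=2.85,fy=4,interpolation=2)
B=cv2.resize(s['img'][200:290,225:345,::-1],None,fx=3.3,fy=5.78,interpolation=2)[:520]
cv2.imwrite('pics/r1c.png',np.hstack([A,B]))
E
```

```text
FL [324.65 282.41] [ 0.461  -0.0482  0.054 ]
FR [416.72 282.3 ] [ 0.464  -0.2497  0.054 ]
RR [414.21 181.91] [ 0.6872 -0.2458  0.054 ]
RL [324.46 183.86] [ 0.6808 -0.0452  0.054 ]
FL [327.61 281.78] [ 0.4625 -0.0546  0.054 ]
FR [417.99 280.  ] [ 0.469  -0.2525  0.054 ]
RR [414.77 180.98] [ 0.6893 -0.2471  0.054 ]
RL [324.76 183.2 ] [ 0.6823 -0.0458  0.054 ]
```

View pics/r1c.png

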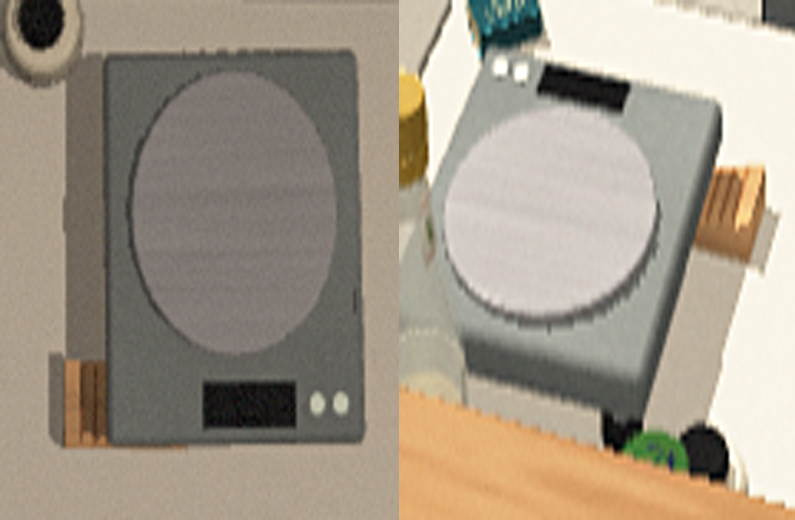

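Backed off, the scale's top corners at z=54 mm form a 198–201 × 220 mm rectangle, which fits a level top. The middle is (0.576,-0.150) and the wedge sits under the front left corner. The press spot is therefore (0.488,-0.078).

Call:
apply_moves --moves '[0, 0.5, 0, 0, 0, 1, 0, 0, 0, 1, 0, 0]' --hand 1

```text
time: 15.08
tool_pos: [0.4877, 0.0289, 0.1471]
eef_rot: [1.0, -0.003, -0.001, 0.0]
contact_force: [0.2, 0.1, -0.3]
opening: 0.0004
```

Call:
apply_moves --moves '[0, 0.5, 0, 0, 0, 1, 0.3, 0, 0, 1, 0.5, 0, 0, 1, 0.5, 0]'

```text
time: 15.58
tool_pos: [0.487, -0.0679, 0.0962]
eef_rot: [1.0, -0.001, -0.002, -0.0]
contact_force: [-0.2, -0.4, 0.3]
opening: 0.0003
```

Call:
apply_moves --moves '[0, 0.1, 0.1, 0, 0, 0.1, 0.25, 0, 0, 0.1, 0.36, 0, 0, 0.1, 0.36, 0, 0, 0.1, 0.36, 0]'

```text
time: 16.2
tool_pos: [0.4885, -0.0775, 0.0617]
eef_rot: [1.0, 0.0, -0.0, -0.0]
contact_force: [-0.4, 0.9, 0.6]
opening: 0.0006
```

Call:
apply_moves --moves '[0, 0, 0.015, 0, 0, 0, 0.03, 0, 0, 0, 0.045, 0, 0, 0, 0.055, 0, 0, 0, 0.06, 0, 0, 0, 0.06, 0]'

```text
time: 16.95
tool_pos: [0.4884, -0.0777, 0.0556]
eef_rot: [1.0, 0.0, -0.0, -0.0]
contact_force: [-0.8, 0.5, -0.4]
opening: 0.0006
```

Call:
apply_moves --moves '[0, 0, 0.01, 0, 0, 0, 0.02, 0, 0, 0, 0.02, 0]'

```text
time: 17.32
tool_pos: [0.4884, -0.0777, 0.0542]
eef_rot: [1.0, 0.0, 0.0, 0.0]
contact_force: [-2.1, 0.6, 9.0]
opening: 0.0006
```

The fingertips met the corner at z≈0.054, the level height, since leaning would put it about 10 mm lower. I'll press somewhat harder, hold, then let go.

Call:
apply_moves --moves '[0, 0, 0.005, 0, 0, 0, 0.01, 0, 0, 0, 0.01, 0, 0, 0, 0.01, 0, 0, 0, 0.01, 0, 0, 0, 0.01, 0]'

```text
time: 18.08
tool_pos: [0.4884, -0.0777, 0.054]
eef_rot: [1.0, 0.0, 0.0, 0.0]
contact_force: [-4.5, 1.6, 20.3]
opening: 0.0005
```

Call:
apply_moves --moves '[0, 0, -0.01, 0, 0, 0, -0.03, 0, 0, 0, -0.1, 0, 0, 0, -0.5, 0, 0, 0, -1, 0, 0, 0, -1, 0]'

```text
time: 18.82
tool_pos: [0.4909, -0.0782, 0.1562]
eef_rot: [1.0, 0.0, 0.004, 0.001]
contact_force: [0.4, -0.3, -0.1]
opening: 0.0003
```

Call:
apply_moves --moves '[0, -0.5, 0, 0, 0, -1, 0, 0, 0, -1, 0, 0]'

```text
time: 19.2
tool_pos: [0.4875, 0.0246, 0.1518]
eef_rot: [1.0, 0.002, -0.001, -0.0]
contact_force: [-0.1, -0.1, 0.4]
opening: 0.0005
```

Call:
apply_moves --moves '[0, -0.5, 0, 0, 0, -1, 0, 0, 0, -1, 0, 0, 0, -1, 0, 0]'

```text
time: 19.7
tool_pos: [0.4879, 0.1214, 0.152]
eef_rot: [1.0, 0.0, -0.001, 0.0]
contact_force: [-0.4, -0.5, -1.1]
opening: 0.0006
```

```bash
python3 lev.py|tail -4; python3 - <<'E'
from h import *
t=cam('top','f.png');s=cam('scene','fs.png')
A=cv2.resize(t['img'][165:345,165:440,::-1],(400,520),interpolation=2)
B=cv2.resize(s['img'][200:290,225:345,::-1],None,fx=3.3,fy=5.78,interpolation=2)[:520]
cv2.imwrite('pics/fc.png',np.hstack([A,B]))
a=cv2.imread('pics/r1.png').astype(int);b=cv2.imread('pics/f.png').astype(int)
print('wedge/scale diff',np.abs(a-b)[230:285,290:345].mean(),np.abs(a-b)[170:300,345:420].mean())
E
```

```text
FL [327.83 281.45] [ 0.4632 -0.0551  0.054 ]
FR [417.73 280.14] [ 0.4687 -0.252   0.054 ]
RR [414.98 181.  ] [ 0.6893 -0.2476  0.054 ]
RL [324.8  183.11] [ 0.6825 -0.046   0.054 ]
wedge/scale diff 2.7479889807162534 2.8570598290598292
```

View pics/fc.png

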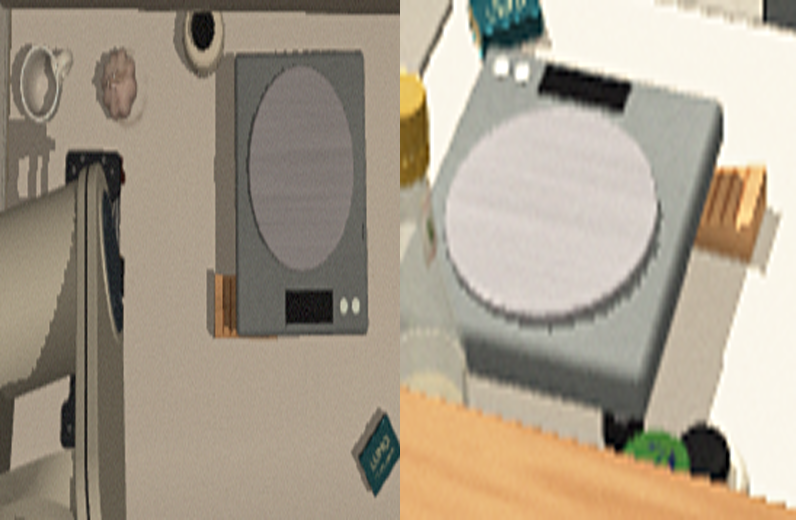

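The final picture matches the one before pressing: the scale is level, the wedge is under the front left corner, the visible bystanders are where they were, and the gripper is clear.

```bash
python3 -c "
from cell import manip
print(manip.finish_job())"
```

```text
the job is handed in; nothing more can be done
None
```

I nudged the wedge about 15 mm sideways into line with the stud, then pushed it thin end first under the stud. I then pressed the corner with about 20 N, let go, and handed the job in at about 20 s.

**Level:**
- **Pushing force:** it rose from 3–5 N to 11 N within about 2 mm of where I expected level, so all four feet were bearing.
- **Press:** the fingertips met the corner at 54 mm, the level height, and it sank only about 0.2 mm more between 9 and 20 N.
- **Pictures:** the scale's corners in the top view agree within about 1 mm before and after the press.

**Position:** the scale stayed in place, turning by about 0.01 rad at most. The wedge sits under the front left corner.

**Bystanders:** the matchbox, garlic, cup and jar look untouched. The timer and salt box were never clearly in view, but the arm stayed well away from where they could be.

**Not fully checked:** one attempt to measure the lean by comparing pictures was too noisy to use. The outline corner fit was also off while the arm covered that corner, so I relied on the force, the contact height and the unobstructed view.

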